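# Take up the slack in a syringe driver with its thumbwheel

### The arm

A 7-joint arm with a two-finger parallel gripper is mounted at the origin on a cart in front of the work surface, level with it; the furniture and walls round the work are solid. World frame = base frame: x ahead of the robot, y to its left, z up, the work surface at z = 0. Lengths are in m, angles in rad, forces in N, time in s.
With the tool pointing down it reaches from about 0.35 to 0.9 m from the base axis. Payload 19.9 kg.
Tool frame: the origin (TCP) lies at the very end of the fingers, on their centre line; the grasp point (between the pads) lies 19 mm behind it (bot.grip_depth is the distance from the TCP to the grasp point, in m); z points along the fingers, y is the direction in which the jaws open and shut (so a half turn about z gives the same grasp; the last joint's range is limited). The gripper opens to 85 mm and grips with 20 to 120 N. Pads are 22 mm wide; open, the fingers measure 114 mm over their backs; the gripper's body (76 mm by 85 mm) begins 54 mm behind the grasp point. The pads swing forward as they close: fully open they stand 13 mm farther back than shut.
Start: joints at [-1.3, 0.417, -0.01, 1.614, 0.005, 1.111, -0.053], TCP at [0.192, 0.595, 0.192] pointing down, gripper open.
Joint ranges: [-2.81, 2.81], [-0.39, 2.02], [-1.27, 1.25], [0.06, 2.57], [-1.19, 4.33], [0.19, 2], [-2.82, 2.82]. Speed limits (rad/s): [1.89, 1.89, 2.39, 2.39, 3.01, 3.01, 3.01].

### API

Orientations are given as a 3x3 rotation matrix whose columns are the frame's x, y, z axes.
In Python, from plant import telemetry, vision, ticket, bot gives the robot as it stands.
- The arm moves only by the tool move_arm, never from a script. Its argument "motion" is a list of rows, each a list of 4 numbers: the shift along the world's x, y, z in m, then the turn about the world's z in degrees. A call has 1 to 20 rows; each row shifts and turns the pose as measured when the row begins; what a row does not reach is not made up. A row lasts 1/12 s, in which the tool goes at most 41.7 mm and 7.16 degrees, less where a joint would pass 70% of its speed; a pose out of reach is approached as far as the arm can. A call is refused whole if a number of a shift passes 0.0417 or a number of a turn 7.16, either way. A call with a gripper value outside its range is refused whole. "grip" is the gripper's target within -1 to 1 (fully open at 1, half-way at 0, shut at -1), set as the call begins (left out, the last holds). The fingers move at their own pace and stop on an object; "grip_force" is the grip in N (left out, the last holds). Time passes only in rows, so rows that do not move let the fingers close. It gives the time, the measured TCP pose, the force and the opening at its end, in the units of the state.
- telemetry.state(): the state, without advancing time (a new reading comes with each control period).
- vision.capture(name): name is "side" or "top"; returns a dict with "color" (420x560x3 uint8, blue, green, red), "z_map" (420x560 float32, m along the optical axis (not along the pixel's ray), 0 where there is no reading), "camera_matrix" (3x3 intrinsics, pixels), "k1" (the pictures are not rectified: a ray, as slopes to the right and down, at radius r is drawn at 1 + k1 r^2 times it, then the intrinsics apply), "camera_from_world" (4x4, takes a point from world to camera coordinates). Camera axes: x right, y up, looking along -z (the intrinsics and any distortion apply to the point x, -y, -z); pixel columns grow to the right and rows downward; lengths in m; the calibration is good to about 2 mm. A picture is of the moment at which its call begins.
- ticket.close_job(): hands the job in, once; it reports no verdict.
Trained networks look in the newest picture that a camera, given by its name, has taken for a name from the list of things; names that differ only in an ending like _2 or _b are one class to them, and where a whole thing is asked for, a point or a joint stands for the part that bears it (a point fixed in the world has none). Each returns a list of dicts, best first, with "conf" (0 to 1); they miss things now and then, are a little off and sometimes report something else, mostly with a low value. They report only what shows in the picture. A call takes as long as a camera call.
- vision.outline_of(camera, label): "pixels" (420x560 bool, what is visible of it) and "rect" ([centre column, centre row, width, height] in pixels, round what is visible of it).
- vision.place_of(camera, label): "pixel" ([column, row] in pixels: a listed point, or the origin of a listed thing).
The state is a dict: "time_s": time; "joints": joint angles; "joint_vel": joint speeds; "joint_efforts": joint torques, N m; "eef_pos": TCP position; "orientation": TCP orientation; "force": force on the tool from outside, world axes, zero at the start; "torque": the same for the moment, N m; "grip_width": opening from 0.0 (shut) to 1.0 (fully open).
Only numpy, scipy, OpenCV 4.12 (cv2) and the standard library are available. Lean on these libraries where they do the work, as an engineer would, in place of code of your own. Each camera call takes 0.05 s, during which the arm holds its last target.

### The job

Make the manual syringe driver ready for use: roll its knurled thumbwheel from above with a fingertip, top of the wheel the way the white arrow beside it points, so that the carriage advances and its sprung black pad meets the syringe plunger and is pressed back until the orange pointer tip lies on the green band of the gauge. Do not push the plunger into the syringe, press hard on the wheel or grip it between the fingers; keep off the carriage, pad and syringe, and leave the dish, bottle and forceps beside the driver where they are.

Things in the scene. Friction and masses are not known exactly. Their poses are not given: they have to be found in the camera images.
- driver: manual syringe driver, fixed on the bench, 70 mm wide (its x), 250 mm long (its y), 80 mm high. Origin on the bench under it; y runs from thumbwheel (y -108 mm) to syringe nozzle (y +118 mm), x points away from the robot. Grey end plate at y -92 to -80 mm, top 57 mm above the bench, with a white arrow pointing to the driver's -x: rolling the wheel's top that way advances the carriage
- wheel_axis (a point): centre of the thumbwheel, on its axis, 36 mm above the bench; axes parallel to the driver's (does not turn). Wheel 52 mm in diameter, 18 mm wide along y (9 mm either side of this point); its top, 62 mm above the bench, is free from above; the end plate begins 16 mm from this point towards +y, nothing stands towards -y
- wheel: the knurled dark steel thumbwheel, 52 mm diameter, 18 mm wide, on the end of the screw; origin at its centre; turns with the wheel about y. It turns with a light, even drag (about 1 N at the rim) and stays where it is left. The tall microscope stands at least 0.1 m to its right (-y), reaching forward to x = 0.5 m: come from the right only on the robot side of it
- wheel_turn (a joint): angle of the thumbwheel (rad), 0 at the start, growing as the wheel's top rolls towards the driver's -x; each rad advances the carriage 1.91 mm (12 mm a turn) towards +y. Stops at -1 and 13.5
- carriage: grey carriage 62 x 36 x 51 mm, riding on the screw and two rods. Origin on the screw axis (36 mm above the bench) at its front (+y) face. On its top, 75 mm above the bench, lies a white gauge plate with a green band across, and behind it (towards the wheel) a red field for pressed too far
- green_band (a point): centre of the green band on top of the carriage; the band is 5 mm long along the driver's y and 24 mm wide along x
- pad: black sprung pad 22 x 24 mm at the syringe axis in front of the carriage; origin at the centre of its front (+y) face, 62 mm above the bench. It is borne by a spring on the carriage and is pressed back (towards -y, relative to the carriage) when it meets the plunger
- pad_press (a joint): how far the pad has been pressed back into the carriage (m): 0 free; 0.005 to 0.010 = the pointer tip is on the green band (centre 0.0075); 0.014 = bottomed, from then on the plunger is driven in. Spring 150 N/m, preload 0.6 N
- pointer_tip (a point): orange tip of the pointer tongue, which is fixed to the pad and runs back over the gauge plate; level with the band's centre along the driver's y when the pad is pressed 7.5 mm
- syringe: empty 10 ml syringe, 111 mm long, strapped in the driver's cradle, along the driver's y, nozzle to +y
- syringe_plunger: the syringe's plunger, which slides along y and needs about 5 N to move; origin inside the barrel
- plunger_end (a point): centre of the plunger's thumb disc's outer (-y) face; at the start it is 3 to 9 mm in front (+y) of the pad's face
- dish: loose clear culture dish 58 mm diameter, 14 mm high, beyond the wheel's end of the driver; origin under its centre
- oil_bottle: loose brown bottle with white cap, 52 mm diameter, 115 mm tall, beyond the syringe; origin under its centre
- forceps: loose steel forceps, 122 mm long, 8 mm high, lying on the robot's side of the driver; origin under their centre

How it is judged:
By the outcome, as a careful person would: the job done as asked, in the order asked, and still so for the second after the job is handed in, with the robot touching nothing.
It also fails if it takes over 67 s, if anything falls off the work surface, if the arm or the gripper's body presses on something with over 40 N, if the wrist force passes 120 N, or if a joint passes its speed limit or range.

## Working session

There is one attempt and no reset: what is moved stays moved. The work goes in short steps, Python scripts to look and compute and a tool call to move; the robot and the scene stay as the last step left them, time stands still between calls to the robot, and variables do not carry over. Pictures are saved under pics/ and viewed, and the job is handed in when it is done.

Besides the shell and the picture viewer there is one more tool, called after "Call:" as a command line: name --pt "numbers of a row" for each row, then --argument value for the rest. move_arm: Moves the arm, as the interface text tells. Its arguments: {"type":"object","properties":{"motion":{"type":"array"},"grip":{"type":"number"},"grip_force":{"type":"number"}},"required":["motion"]}

```bash
mkdir -p pics; ls
cat > h.py <<'E'
import numpy as np, cv2
from plant import telemetry, vision, ticket, bot
def ray(c,px):
    K=np.array(c["camera_matrix"]);k1=c["k1"]
    d=np.array([(px[0]-K[0,2])/K[0,0],(px[1]-K[1,2])/K[1,1]]);u=d.copy()
    for _ in range(30): u=d/(1+k1*(u@u))
    T=np.array(c["camera_from_world"]);R=T[:3,:3];o=-R.T@T[:3,3]
    v=R.T@np.array([u[0],-u[1],-1.]);return o,v
def atz(c,px,z):
    o,v=ray(c,px);return o+v*(z-o[2])/v[2]
def bydepth(c,px):
    o,v=ray(c,px);d=c["z_map"][int(round(px[1])),int(round(px[0]))];return o+v*d
def tri(c1,p1,c2,p2):
    o1,v1=ray(c1,p1);o2,v2=ray(c2,p2)
    s=np.linalg.lstsq(np.c_[v1,-v2],o2-o1,rcond=None)[0]
    a=o1+v1*s[0];b=o2+v2*s[1];return (a+b)/2,np.linalg.norm(a-b)
def proj(c,P):
    T=np.array(c["camera_from_world"]);q=T[:3,:3]@P+T[:3,3];u=np.array([q[0],-q[1]])/-q[2]
    u=u*(1+c["k1"]*(u@u));K=np.array(c["camera_matrix"]);return K[0,0]*u[0]+K[0,2],K[1,1]*u[1]+K[1,2]
E
python3 - <<'E'
from h import *
np.set_printoptions(precision=4,suppress=True)
print(telemetry.state())
C={n:vision.capture(n) for n in("side","top")}
for n in C: cv2.imwrite(f"pics/{n}0.png",C[n]["color"]); print(n,C[n]["camera_from_world"],C[n]["k1"])
for l in["wheel_axis","wheel","green_band","pointer_tip","pad","plunger_end","carriage","driver","dish","oil_bottle","forceps"]:
    p={}
    for n in C:
        r=vision.place_of(n,l)
        if r: p[n]=r[0]["pixel"]; print(l,n,np.array(r[0]["pixel"]),round(r[0]["conf"],2),bydepth(C[n],p[n]))
    if len(p)==2: print("   tri",tri(C["side"],p["side"],C["top"],p["top"]))
E
```

```text
pics
{'time_s': 0.0, 'joints': array([-1.2995,  0.418 , -0.0103,  1.6142,  0.0047,  1.1107, -0.053 ]), 'joint_vel': array([-0.0011,  0.0006,  0.    , -0.0001,  0.0003, -0.0001, -0.    ]), 'joint_efforts': array([  0.    , -86.4454,   0.6789, -43.4908,   0.0191,   0.0074,
        -0.    ]), 'eef_pos': array([0.1922, 0.5943, 0.1915]), 'orientation': array([[-0.9515,  0.3077, -0.0003],
       [ 0.3077,  0.9515, -0.0012],
       [-0.0001, -0.0012, -1.    ]]), 'force': array([0.3744, 0.6996, 0.4492]), 'torque': array([-0.0683, -0.0285, -0.0068]), 'grip_width': 0.9996948354477879}
side [[-0.9596 -0.2808  0.0172  0.6182]
 [ 0.1201 -0.3538  0.9276 -0.0292]
 [-0.2544  0.8922  0.3733 -1.0774]
 [ 0.      0.      0.      1.    ]] -0.10747102330512086
top [[-0.0086 -0.9999  0.0083  0.3388]
 [ 0.9831 -0.0069  0.1828 -0.5446]
 [-0.1827  0.0097  0.9831 -0.833 ]
 [ 0.      0.      0.      1.    ]] -0.10616688940142997
wheel_axis side [306.9 223.1] 0.62 [0.5172 0.2868 0.0521]
wheel_axis top [315.2 222.9] 0.69 [0.5203 0.2563 0.0623]
   tri (array([0.5245, 0.2538, 0.0377]), np.float64(0.0007636842466108
[... 1041 characters left out ...]
392]
   tri (array([0.5434, 0.327 , 0.0298]), np.float64(0.00013619385953724065))
driver side [275.7 266.2] 0.91 [0.5402 0.395  0.0184]
driver top [258.1 212.1] 0.59 [0.5487 0.3597 0.0181]
   tri (array([ 0.5514,  0.3599, -0.0008]), np.float64(0.0014155947221346284))
dish side [262.  240.9] 0.45 [0.5614 0.4007 0.0621]
oil_bottle side [214.7 261.2] 0.79 [0.6428 0.4003 0.0133]
oil_bottle top [251.7 162.4] 0.94 [0.6288 0.3698 0.0791]
   tri (array([ 0.6537,  0.3727, -0.0023]), np.float64(0.002429558780034502))
forceps side [297.2 287.4] 0.88 [ 0.4988  0.4157 -0.0015]
forceps top [225.9 242.6] 0.41 [0.4925 0.4214 0.0053]
   tri (array([0.495 , 0.4221, 0.0022]), np.float64(0.0043693307140765456))
```

Run:
```python
import cv2
a=cv2.imread("pics/top0.png");b=cv2.imread("pics/side0.png")
cv2.imwrite("pics/top0z.png",cv2.resize(a[130:310,160:400],None,fx=3.3,fy=3.3,interpolation=2))
cv2.imwrite("pics/side0z.png",cv2.resize(b[170:350,180:420],None,fx=3.3,fy=3.3,interpolation=2))
```

```text
(no output)
```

View pics/top0.png

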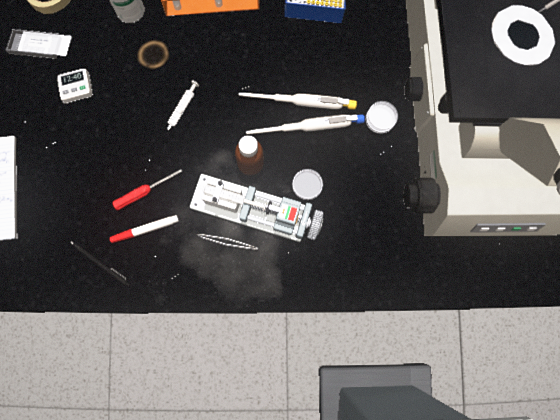

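View pics/side0.png

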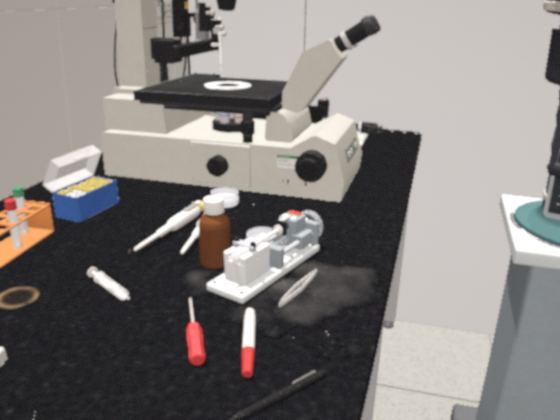

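```bash
sleep 1
```

```text
(no output)
```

View pics/top0z.png

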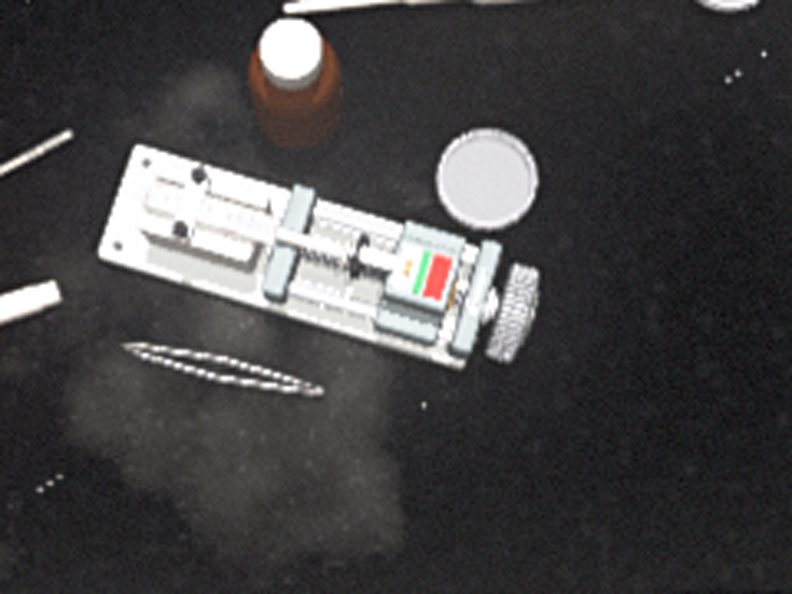

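View pics/side0z.png

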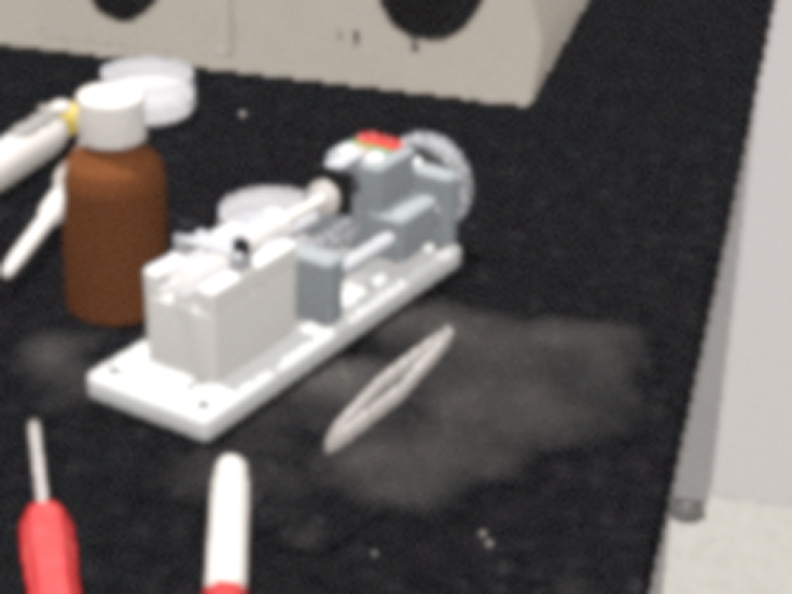

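Driver is clear: in the top view the wheel is at about (316,222), and the band and pointer are at about (287,210). In the zoom the pointer tip sits left (+y) of the green band. The dish is at (307,184), the bottle at (250,155) and the forceps at (228,242). I'll refine the wheel and yaw next.

Run:
```python
from h import *
np.set_printoptions(precision=4,suppress=True)
c=vision.capture("top")
def pts(c,m):
    return np.array([bydepth(c,(x,y)) for y,x in zip(*np.nonzero(m)) if c["z_map"][y,x]>0])
for l in["wheel","driver","carriage"]:
    r=vision.outline_of("top",l)
    if not r: print(l,None);continue
    m=r[0]["pixels"];P=pts(c,m);print(l,r[0]["conf"],r[0]["rect"],len(P))
    if l=="wheel":
        Q=P[P[:,2]>0.05];print("top pts",len(Q),Q.mean(0),P[:,2].max(),np.percentile(P[:,2],[5,50,95]))
        print(cv2.minAreaRect((Q[:,:2]*1000).astype(np.float32)))
    else:
        Q=P[(P[:,2]>-0.005)]
        print(cv2.minAreaRect((Q[:,:2]*1000).astype(np.float32)),np.percentile(Q[:,2],[5,50,95]))
c2=vision.capture("side")
for n,cc in(("top",c),("side",c2)):
  for l in("dish","forceps","oil_bottle"):
    r=vision.outline_of(n,l)
    if r: print(n,l,r[0]["conf"],r[0]["rect"],pts(cc,r[0]["pixels"]).mean(0))
# corners of the base plate in top (zoom px -> px) at z=.012
for z in((137,147),(102,257),(465,365)):
    px=(160+z[0]/3.3,130+z[1]/3.3);print(px,atz(c,px,0.01))
```

```text
wheel 0.62 [314.4, 224.3, 17.2, 34.5] 314
top pts 249 [0.5205 0.2554 0.059 ] 0.06630273112410578 [0.0405 0.0583 0.0641]
((522.1997680664062, 254.08999633789062), (19.300485610961914, 46.997398376464844), 72.07875061035156)
driver 0.73 [257.5, 205.3, 136.4, 68.2] 4569
((558.1565551757812, 363.21112060546875), (249.07479858398438, 73.65498352050781), 72.45284271240234) [0.0138 0.0493 0.0763]
carriage 0.77 [283.6, 213.5, 35.3, 34.8] 785
((540.760498046875, 314.9501647949219), (57.90108108520508, 61.59486770629883), 71.42550659179688) [0.0428 0.0735 0.0787]
top dish 0.63 [308.4, 184.3, 30.6, 30.0] [0.6047 0.2646 0.0141]
top forceps 0.56 [223.9, 243.2, 53.6, 16.3] [0.4939 0.4155 0.0067]
top oil_bottle 0.95 [252.1, 157.4, 26.6, 41.4] [0.6405 0.3741 0.081 ]
side dish 0.71 [259.2, 237.6, 25.7, 16.9] [0.6122 0.2696 0.015 ]
side forceps 0.83 [299.1, 288.6, 40.6, 38.5] [0.496  0.4238 0.0034]
side oil_bottle 0.6 [214.3, 230.3, 32.7, 77.6] [0.6468 0.393  0.0605]
(201.5151515151515, 174.54545454545456) [0.6252 0.4697 0.01  ]
(190.9090909090909, 207.87878787878788) [0.5593 0.4888 0.01  ]
(300.9090909090909, 240.60606060606062) [0.4947 0.2789 0.01  ]
```

Call:
move_arm --pt "0.02 -0.02 0 0" --pt "0.028 -0.028 0 0" --pt "0.028 -0.028 0 0" --pt "0.028 -0.028 0 0" --pt "0.028 -0.028 0 0" --pt "0.028 -0.028 0 0" --pt "0.028 -0.028 0 0" --pt "0.028 -0.028 0 0" --pt "0.028 -0.028 0 0" --pt "0.028 -0.028 0 0" --pt "0.028 -0.028 0 0" --pt "0.02 -0.02 0 0" --pt "0 0 0 0" --grip -1 --grip_force 20

```text
time_s: 2.83
eef_pos: [0.5201, 0.2571, 0.1933]
orientation: [[-0.954, 0.301, 0.001], [0.301, 0.954, 0.002], [-0.0, 0.003, -1.0]]
force: [0.6, -0.4, -0.2]
grip_width: -0.003
```

Call:
move_arm --pt "0.008 -0.005 -0.03 0" --pt "0.007 -0.004 -0.035 0" --pt "0 0 -0.03 0" --pt "0 0 -0.015 0" --pt "0 0 0 0"

```text
time_s: 3.25
eef_pos: [0.539, 0.2449, 0.0813]
orientation: [[-0.952, 0.307, 0.007], [0.307, 0.952, 0.005], [-0.005, 0.007, -1.0]]
force: [-0.6, 0.1, -0.2]
grip_width: -0.001
```

Run:
```python
from h import *
a=vision.capture("top");b=vision.capture("side");print(telemetry.state()["eef_pos"],telemetry.state()["force"])
A=cv2.resize(a["color"][150:290,230:370],None,fx=2.8,fy=2.8,interpolation=2);B=cv2.resize(b["color"][140:280,230:370],None,fx=2.8,fy=2.8,interpolation=2)
cv2.imwrite("pics/p1.png",np.hstack([A,B]))
```

```text
[0.54010264 0.24584018 0.0842697 ] [1.37832672 0.36708308 1.00976807]
```

View pics/p1.png

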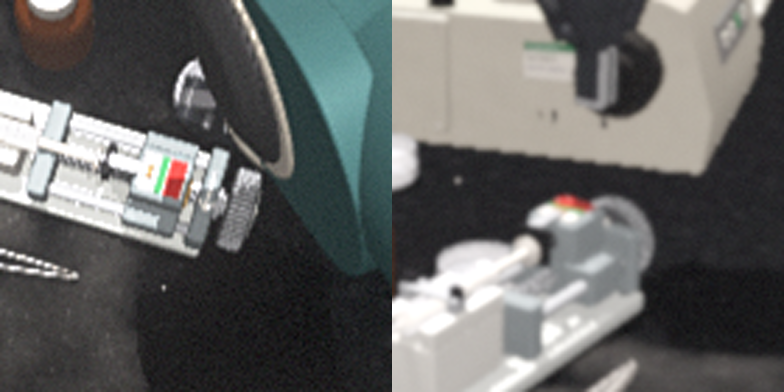

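Run:
```python
from h import *
for n in("side","top"):
    c=vision.capture(n);s=telemetry.state()
    print(n,s["time_s"],s["eef_pos"],proj(c,s["eef_pos"]),proj(c,np.array([.522,.2545,.062])),s["force"])
    cv2.imwrite(f"pics/{n}2.png",c["color"])
```

```text
side 3.4 [0.54068135 0.24624924 0.08527318] (np.float64(300.2485371984732), np.float64(195.90803359126036)) (np.float64(308.8551864474176), np.float64(210.87981766171092)) [ 0.55654134  0.86915278 -0.13030293]
top 3.45 [0.54100004 0.24650713 0.0858092 ] (np.float64(321.75483770832955), np.float64(209.11620905706081)) (np.float64(316.15054753538647), np.float64(221.95891346406617)) [-0.31021811 -0.05055315  0.85273702]
```

View pics/side2.png

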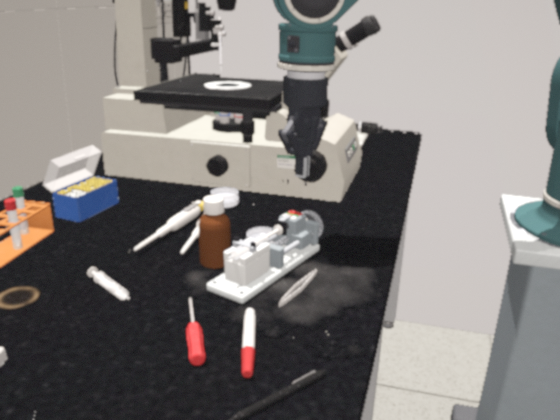

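View pics/top2.png

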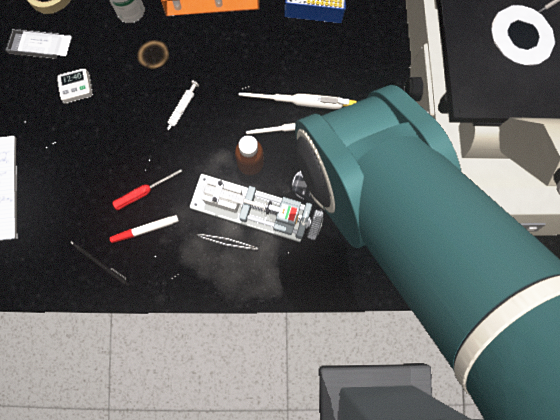

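Run:
```python
from h import *
c=vision.capture("side");s=telemetry.state();print(s["time_s"],s["eef_pos"])
B=c["color"][130:240,260:360];G=np.clip(B.astype(float)*2.2,0,255).astype(np.uint8)
cv2.imwrite("pics/p3.png",cv2.resize(G,None,fx=5.4,fy=5.4,interpolation=2))
np.set_printoptions(precision=3,suppress=True,linewidth=150)
for y in range(150,215,3):
    print(y,[tuple(np.round(bydepth(c,(x,y)),3)) for x in(296,301,306)])
```

```text
3.5 [0.54106937 0.246556   0.08592342]
150 [(np.float64(0.541), np.float64(0.285), np.float64(0.18)), (np.float64(0.536), np.float64(0.269), np.float64(0.176)), (np.float64(0.531), np.float64(0.255), np.float64(0.173))]
153 [(np.float64(0.542), np.float64(0.279), np.float64(0.173)), (np.float64(0.535), np.float64(0.272), np.float64(0.172)), (np.float64(0.53), np.float64(0.258), np.float64(0.169))]
156 [(np.float64(0.546), np.float64(0.262), np.float64(0.163)), (np.float64(0.538), np.float64(0.262), np.float64(0.164)), (np.float64(0.532), np.float64(0.249), np.float64(0.161))]
159 [(np.float64(0.547), np.float64(0.259), np.float64(0.157)), (np.float64(0.538), np.float64(0.258), np.float64(0.157)), (np.float64(0.531), np.float64(0.254), np.float64(0.157))]
162 [(np.float64(0.547), np.float64(0.257), np.float64(0.151)), (np.float64(0.538), np.float64(0.26), np.float64(0.152)), (np.float64(0.53), np.float64(0.254), np.float64(0.151))]
165 [(np.float64(0.547), np.float64(0.257), np.float64(0.145)), (np.float64(0.538), np.float64(0.259), np.float64(0.147)), (np.float64(0.531), np.float64(0
[... 2238 characters left out ...]
(0.068), np.float64(-0.002)), (np.float64(0.584), np.float64(0.062), np.float64(-0.003)), (np.float64(0.575), np.float64(0.055), np.float64(-0.005))]
207 [(np.float64(0.589), np.float64(0.086), np.float64(-0.002)), (np.float64(0.58), np.float64(0.079), np.float64(-0.003)), (np.float64(0.569), np.float64(0.076), np.float64(-0.003))]
210 [(np.float64(0.584), np.float64(0.104), np.float64(-0.001)), (np.float64(0.574), np.float64(0.101), np.float64(-0.001)), (np.float64(0.565), np.float64(0.093), np.float64(-0.003))]
213 [(np.float64(0.533), np.float64(0.302), np.float64(0.075)), (np.float64(0.526), np.float64(0.295), np.float64(0.073)), (np.float64(0.525), np.float64(0.264), np.float64(0.061))]
```

View pics/p3.png

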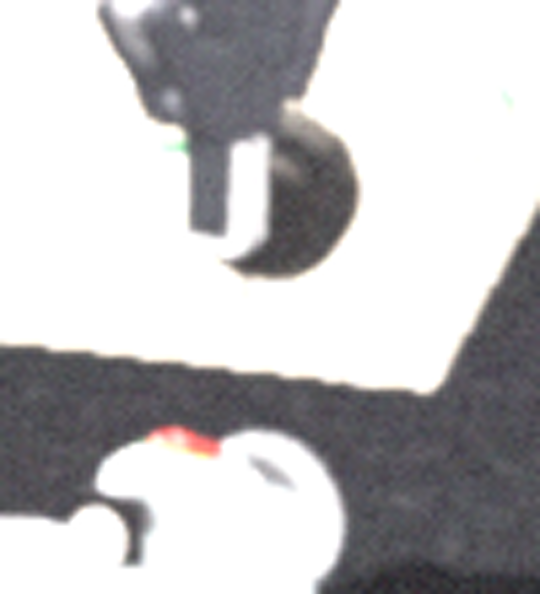

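Depth in the side view puts the finger end (about (301,178)) near z 0.122, but the reported TCP is at 0.086. I'll go down a little and compare again before trusting either one.

Call:
move_arm --pt "0 0 -0.008 0" --pt "0 0 -0.006 0" --pt "0 0 0 0"

```text
time_s: 3.75
eef_pos: [0.5423, 0.2479, 0.0738]
orientation: [[-0.952, 0.305, 0.016], [0.305, 0.952, 0.011], [-0.012, 0.015, -1.0]]
force: [-0.3, -1.1, 0.3]
grip_width: -0.001
```

```bash
cat > fin.py <<'E'
from h import *
import sys
c=vision.capture("side");s=telemetry.state();print(s["time_s"],s["eef_pos"],s["force"],s["grip_width"],s["joints"])
B=c["color"][130:240,250:360];G=np.clip(B.astype(float)*1.3,0,255).astype(np.uint8)
cv2.imwrite(sys.argv[1],cv2.resize(G,None,fx=5.4,fy=5.4,interpolation=2))
best=[]
for y in range(150,225):
  for x in range(285,325):
    p=bydepth(c,(x,y))
    if abs(p[0]-s["eef_pos"][0])<.03 and abs(p[1]-s["eef_pos"][1])<.03 and p[2]>.068: best.append(p)
best=np.array(best);m=best[:,2].min()
lo=best[best[:,2]<m+.03];print("fingers lowest",np.percentile(best[:,2],[0,1,3]),lo.min(0),lo.max(0),lo.mean(0))
E
python3 fin.py pics/p4.png
```

```text
3.8 [0.54245717 0.24793705 0.07423107] [ 0.00709348 -0.13350039 -0.79685944] 0.0011315071937820008 [-0.61712908  0.49543864  0.17827381  1.80776159 -0.11790085  0.82865092
  0.87906422]
fingers lowest [0.11123369 0.11299802 0.11467909] [0.52936489 0.24309245 0.11123369] [0.55366661 0.265225   0.14116331] [0.53982553 0.25591511 0.12757093]
```

View pics/p4.png

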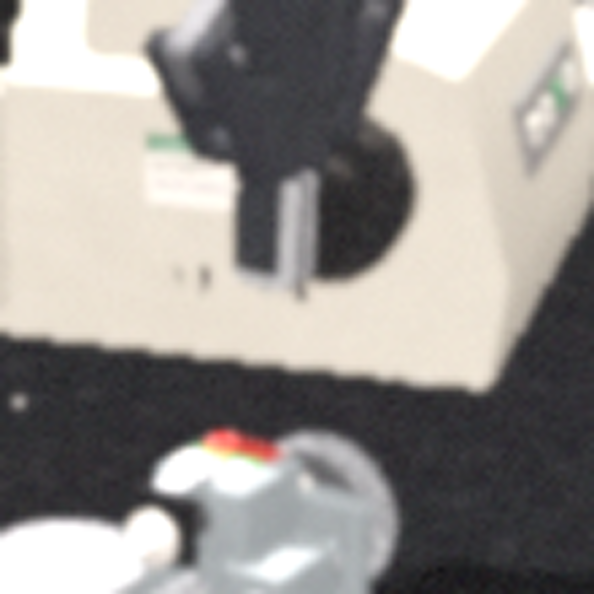

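The lowest finger surface shows at about (303,182), z about 0.111, while the TCP reads 0.074. So the visible offset is a steady 36 mm or so. I'll descend in small steps and watch the force.

Call:
move_arm --pt "-0.003 0 -0.004 0" --pt "-0.003 0 -0.004 0" --pt "0 0 -0.003 0" --pt "0 0 0 0"

```text
time_s: 4.13
eef_pos: [0.5358, 0.2481, 0.0625]
orientation: [[-0.952, 0.305, 0.017], [0.305, 0.952, 0.011], [-0.013, 0.016, -1.0]]
force: [-0.3, 0.0, -0.4]
grip_width: 0.005
```

Call:
move_arm --pt "0 0 -0.002 0" --pt "0 0 -0.002 0" --pt "0 0 -0.002 0"

```text
time_s: 4.38
eef_pos: [0.5359, 0.2482, 0.0562]
orientation: [[-0.952, 0.305, 0.017], [0.305, 0.952, 0.011], [-0.013, 0.016, -1.0]]
force: [0.8, -0.4, -0.1]
grip_width: 0.002
```

```bash
python3 fin.py pics/p5.png
```

```text
4.4333 [0.5357008  0.24807838 0.05578257] [-0.02123146 -0.11356617  0.03866013] 0.00018156753455565025 [-0.61920915  0.51181685  0.17312549  1.8333103  -0.12276283  0.78655853
  0.87826189]
fingers lowest [0.09344019 0.0958333  0.09760015] [0.52236367 0.24449768 0.09344019] [0.5478837  0.26395134 0.12337902] [0.53338668 0.25642731 0.10952478]
```

View pics/p5.png

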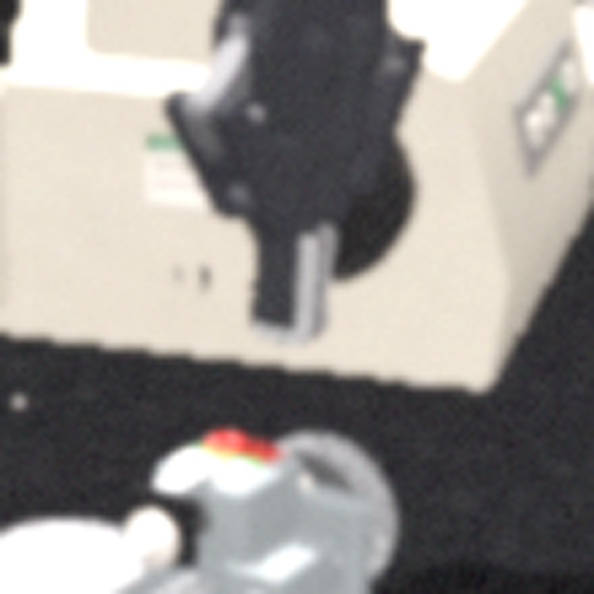

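Confirmed: reported z 0.056 with no contact and the finger bottom at about 0.0925. So the true tip is about 36.5 mm above the reported TCP, and contact should come near reported z 0.025.

Call:
move_arm --pt "0 0 -0.005 0" --pt "0 0 -0.005 0" --pt "0 0 -0.005 0" --pt "0 0 -0.005 0" --pt "0 0 -0.003 0" --pt "0 0 0 0"

```text
time_s: 4.93
eef_pos: [0.5356, 0.2479, 0.0298]
orientation: [[-0.952, 0.305, 0.016], [0.305, 0.952, 0.011], [-0.012, 0.015, -1.0]]
force: [0.3, -0.1, 0.1]
grip_width: 0.003
```

```bash
python3 fin.py pics/p6.png
```

```text
4.9833 [0.535655   0.24790129 0.03002353] [-0.42273237 -0.23606597 -0.07430881] 0.0010025883266714336 [-0.61283659  0.54975069  0.16565084  1.84439671 -0.13159217  0.73824255
  0.88542951]
fingers lowest [0.06865072 0.07002573 0.07354951] [0.52195447 0.24247207 0.06865072] [0.54734112 0.26383603 0.09864799] [0.53319277 0.25645054 0.08452114]
```

View pics/p6.png

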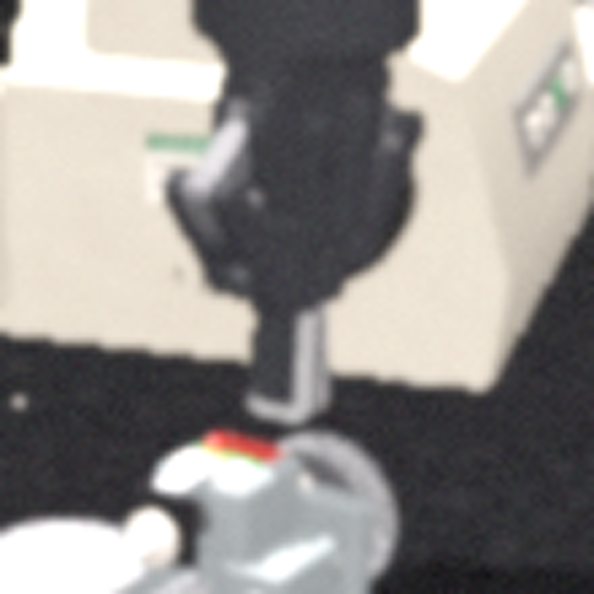

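Call:
move_arm --pt "0 0 -0.0015 0" --pt "0 0 -0.0015 0" --pt "0 0 -0.001 0"

```text
time_s: 5.23
eef_pos: [0.536, 0.248, 0.0262]
orientation: [[-0.952, 0.305, 0.017], [0.305, 0.952, 0.011], [-0.013, 0.016, -1.0]]
force: [0.5, -0.0, 0.9]
grip_width: -0.0
```

Call:
move_arm --pt "0 0 -0.001 0" --pt "0 0 -0.001 0"

```text
time_s: 5.4
eef_pos: [0.5362, 0.2482, 0.0242]
orientation: [[-0.952, 0.305, 0.018], [0.305, 0.952, 0.011], [-0.013, 0.016, -1.0]]
force: [-0.1, -0.1, 1.7]
grip_width: -0.004
```

Call:
move_arm --pt "0 0 -0.001 0"

```text
time_s: 5.48
eef_pos: [0.5362, 0.2482, 0.0232]
orientation: [[-0.952, 0.305, 0.018], [0.305, 0.952, 0.011], [-0.013, 0.016, -1.0]]
force: [0.4, 0.5, -1.0]
grip_width: -0.002
```

Call:
move_arm --pt "0 0 -0.001 0"

```text
time_s: 5.57
eef_pos: [0.5362, 0.2482, 0.0221]
orientation: [[-0.952, 0.305, 0.018], [0.305, 0.952, 0.012], [-0.013, 0.016, -1.0]]
force: [0.2, -0.3, -0.5]
grip_width: -0.002
```

Call:
move_arm --pt "0 0 -0.0005 0"

```text
time_s: 5.65
eef_pos: [0.5363, 0.2482, 0.0216]
orientation: [[-0.952, 0.305, 0.018], [0.305, 0.952, 0.012], [-0.013, 0.017, -1.0]]
force: [-0.1, -0.7, 3.9]
grip_width: 0.002
```

Call:
move_arm --pt "-0.0038 0.0012 -0.0005 0" --pt "-0.0038 0.0012 -0.0005 0"

```text
time_s: 5.82
eef_pos: [0.5317, 0.25, 0.0223]
orientation: [[-0.952, 0.307, 0.023], [0.307, 0.952, 0.012], [-0.018, 0.019, -1.0]]
force: [1.4, -5.6, 16.2]
grip_width: 0.003
```

```bash
cat > g.py <<'E'
from h import *
import sys
c=vision.capture("top");b=vision.capture("side");s=telemetry.state();print(s["time_s"],s["eef_pos"],s["force"])
A=cv2.resize(c["color"][185:245,245:335],None,fx=8,fy=8,interpolation=2)
B=cv2.resize(b["color"][180:240,250:340],None,fx=8,fy=8,interpolation=2)[:120*0+480]
cv2.imwrite(sys.argv[1],cv2.resize(A,(780,520)))
cv2.imwrite(sys.argv[1][:-4]+"s.png",B)
E
python3 g.py pics/g1.png
```

```text
5.9167 [0.53122979 0.25008257 0.02243952] [-0.25383111 -4.43248489 15.02544555]
```

View pics/g1.png

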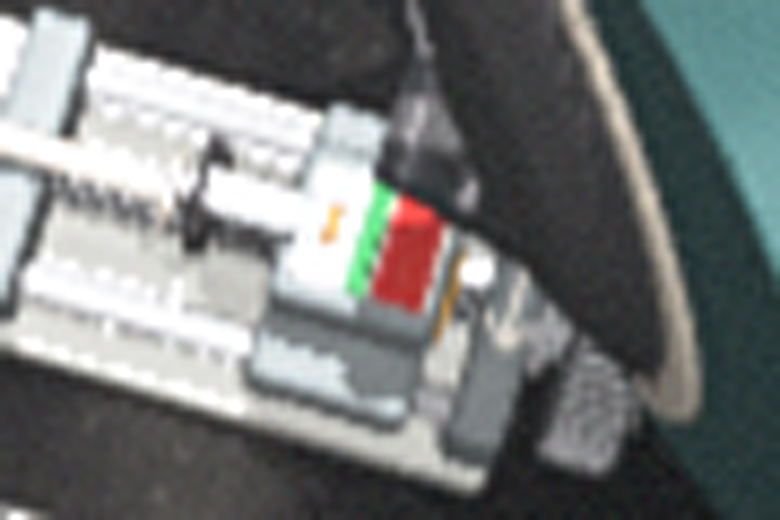

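View pics/g1s.png

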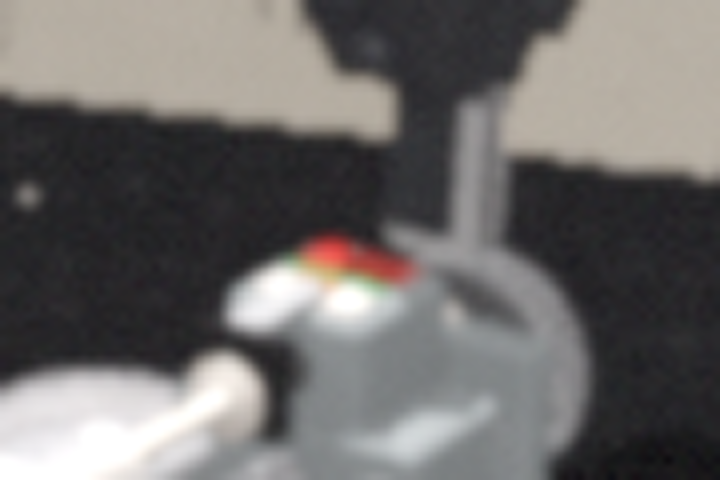

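Pressing about 1 mm below the surface gives around 15 N, which is more than needed. I'll use a lighter offset. In the side view the finger stands on the wheel's rim.

Call:
move_arm --pt "-0.0038 0.0012 0.0001 0" --pt "-0.0038 0.0012 -0.0001 0"

```text
time_s: 6.08
eef_pos: [0.5248, 0.2521, 0.0234]
orientation: [[-0.951, 0.307, 0.025], [0.308, 0.951, 0.013], [-0.02, 0.02, -1.0]]
force: [-0.8, 0.7, -0.6]
grip_width: -0.003
```

Call:
move_arm --pt "-0.0038 0.0012 -0.0001 0" --pt "-0.0038 0.0012 -0.0001 0"

```text
time_s: 6.25
eef_pos: [0.5163, 0.2547, 0.0231]
orientation: [[-0.951, 0.307, 0.025], [0.308, 0.951, 0.013], [-0.02, 0.02, -1.0]]
force: [-0.4, -0.6, -0.8]
grip_width: -0.0
```

Call:
move_arm --pt "0 0 0.004 0" --pt "0.009 -0.003 0.001 0" --pt "0.009 -0.003 0 0" --pt "0 0 -0.002 0" --pt "0 0 -0.002 0" --pt "0 0 0 0"

```text
time_s: 6.75
eef_pos: [0.5354, 0.2484, 0.024]
orientation: [[-0.952, 0.307, 0.024], [0.307, 0.952, 0.013], [-0.019, 0.019, -1.0]]
force: [0.0, -0.1, -0.3]
grip_width: 0.003
```

```bash
python3 g.py pics/g2.png
```

```text
6.85 [0.53517476 0.24862363 0.02423747] [-0.11618484 -0.72758236  0.09016888]
```

View pics/g2.png

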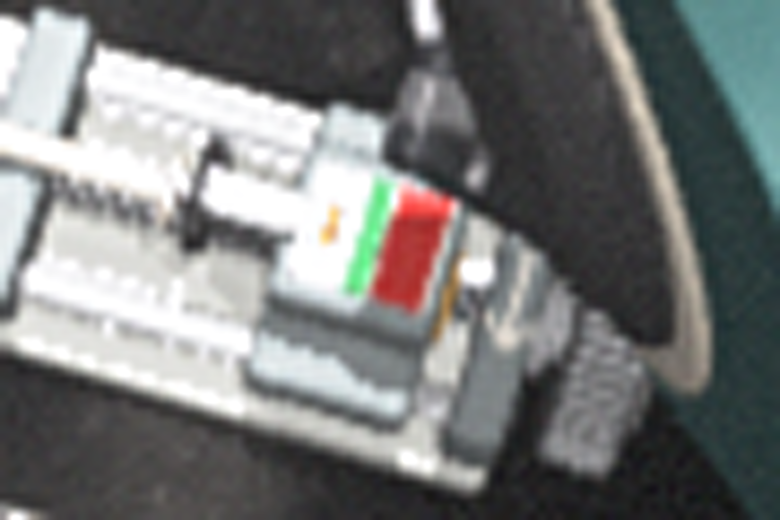

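Call:
move_arm --pt "0 0 -0.0015 0" --pt "0 0 -0.0005 0" --pt "-0.0038 0.0012 -0.0004 0" --pt "-0.0038 0.0012 -0.0004 0"

```text
time_s: 7.18
eef_pos: [0.5296, 0.2507, 0.0227]
orientation: [[-0.951, 0.307, 0.028], [0.308, 0.951, 0.013], [-0.023, 0.021, -1.0]]
force: [0.6, -4.3, 14.9]
grip_width: 0.0
```

Call:
move_arm --pt "-0.0038 0.0012 -0.0004 0" --pt "-0.0038 0.0012 -0.0004 0"

```text
time_s: 7.35
eef_pos: [0.5228, 0.2528, 0.023]
orientation: [[-0.951, 0.308, 0.03], [0.309, 0.951, 0.014], [-0.025, 0.022, -0.999]]
force: [1.1, -0.9, 1.6]
grip_width: -0.001
```

Call:
move_arm --pt "-0.0038 0.0012 -0.0004 0" --pt "-0.0038 0.0012 -0.0004 0"

```text
time_s: 7.52
eef_pos: [0.5149, 0.2554, 0.0226]
orientation: [[-0.951, 0.308, 0.031], [0.309, 0.951, 0.014], [-0.026, 0.023, -0.999]]
force: [0.9, -1.9, 7.8]
grip_width: -0.004
```

Call:
move_arm --pt "-0.0038 0.0012 -0.0003 0" --pt "0 0 0.004 0" --pt "0.009 -0.003 0.001 0" --pt "0.012 -0.004 0 0" --pt "0 0 -0.002 0" --pt "0 0 -0.001 0"

```text
time_s: 8.02
eef_pos: [0.5327, 0.2499, 0.0245]
orientation: [[-0.951, 0.307, 0.03], [0.307, 0.952, 0.014], [-0.025, 0.023, -0.999]]
force: [-0.9, 0.3, 0.3]
grip_width: 0.0
```

```bash
cat > m.py <<'E'
from h import *
import sys
D=np.array([.293,.956])
def meas(img,c,z=0.076,zp=0.077):
    r=img[195:235,262:306].astype(float);b,g,R=r[...,0],r[...,1],r[...,2]
    out={}
    W={"green":np.clip(g-np.maximum(b,R)-25,0,None),"red":np.clip(R-np.maximum(b,g)-50,0,None),"orange":np.clip(R-b-45,0,None)*(R-g>8)*(g-b>20)}
    for k,w in W.items():
        ys,xs=np.mgrid[195:235,262:306]
        if k=="orange":
            w=w*(xs<out["green"][0]+1.0)
        if w.sum()<=0: out[k]=None;continue
        out[k]=((xs*w).sum()/w.sum(),(ys*w).sum()/w.sum())
    P={k:atz(c,v,z)[:2] for k,v in out.items() if v}
    return out,P
if __name__=="__main__":
    c=vision.capture("top");s=telemetry.state();print(s["time_s"],s["eef_pos"],s["force"])
    for nm,im in(("start",cv2.imread("pics/top0.png")),("now",c["color"])):
        o,P=meas(im,c)
        print(nm,{k:np.round(v,2) for k,v in o.items() if v},{k:round(1000*float(D@v),1) for k,v in P.items()}, "green-orange",round(1000*float(D@(P["green"]-P["orange"])),2) if "orange" in P else None)
    f=c["color"][185:245,245:335];cv2.imwrite(sys.argv[1],cv2.resize(f,(780,520),interpolation=2))
E
python3 m.py pics/m1.png
```

```text
8.0667 [0.53278938 0.24961423 0.02440429] [ 0.01118816 -0.60248504 -0.45247067]
start {'green': array([287.36, 212.2 ]), 'red': array([292.17, 213.58]), 'orange': array([283.01, 210.74])} {'green': 450.8, 'red': 441.9, 'orange': 458.9} green-orange -8.13
now {'green': array([286.11, 211.58]), 'red': array([290.89, 212.69]), 'orange': array([281.68, 210.12])} {'green': 453.2, 'red': 444.5, 'orange': 461.5} green-orange -8.29
```

View pics/m1.png

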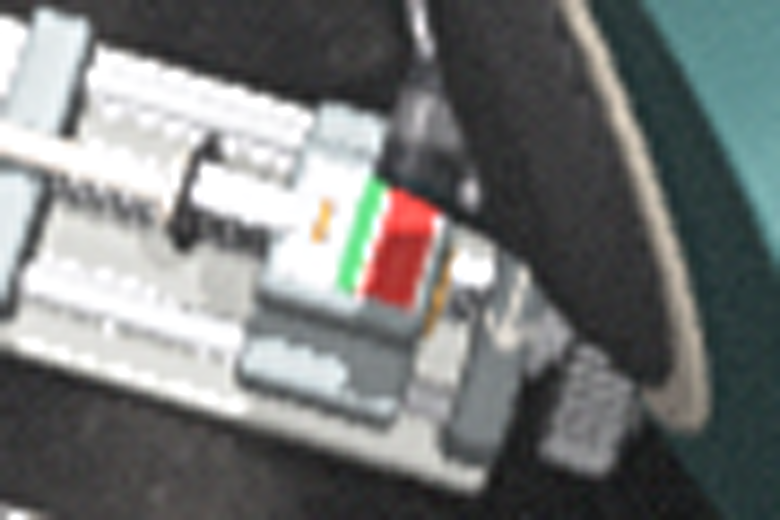

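The carriage has advanced about 2.5 mm (green now at (286.1,211.6)) and the pointer is still free. The direction is right. I'll carry on with lighter strokes.

Call:
move_arm --pt "0.002 0 -0.0006 0" --pt "-0.0038 0.0012 -0.0004 0" --pt "-0.0038 0.0012 -0.0002 0" --pt "-0.0038 0.0012 -0.0003 0"

```text
time_s: 8.4
eef_pos: [0.5242, 0.2526, 0.0229]
orientation: [[-0.951, 0.309, 0.032], [0.309, 0.951, 0.014], [-0.026, 0.023, -0.999]]
force: [0.1, -1.4, 6.2]
grip_width: 0.001
```

Call:
move_arm --pt "-0.0038 0.0012 -0.0003 0" --pt "-0.0038 0.0012 -0.0003 0"

```text
time_s: 8.57
eef_pos: [0.516, 0.2553, 0.0227]
orientation: [[-0.951, 0.309, 0.033], [0.309, 0.951, 0.014], [-0.027, 0.023, -0.999]]
force: [0.3, -0.9, 3.1]
grip_width: 0.002
```

Call:
move_arm --pt "-0.0038 0.0012 -0.0003 0" --pt "-0.0038 0.0012 -0.0003 0" --pt "0 0 0.004 0" --pt "0.012 -0.004 0.001 0" --pt "0.013 -0.004 0 0" --pt "0 0 -0.002 0" --pt "0 0 -0.001 0"

```text
time_s: 9.15
eef_pos: [0.5332, 0.2503, 0.0245]
orientation: [[-0.951, 0.306, 0.032], [0.307, 0.952, 0.014], [-0.026, 0.023, -0.999]]
force: [-0.2, -0.1, -0.5]
grip_width: 0.004
```

```bash
python3 m.py pics/m2.png
```

```text
9.2 [0.53327242 0.25007541 0.02441713] [ 0.18728947 -1.00831521 -0.69048668]
start {'green': array([287.36, 212.2 ]), 'red': array([292.17, 213.58]), 'orange': array([283.01, 210.74])} {'green': 450.8, 'red': 441.9, 'orange': 458.9} green-orange -8.13
now {'green': array([285.28, 211.27]), 'red': array([289.94, 212.43]), 'orange': array([280.72, 210.38])} {'green': 454.8, 'red': 446.2, 'orange': 463.0} green-orange -8.22
```

Call:
move_arm --pt "0.002 -0.0015 -0.0006 0" --pt "-0.0038 0.0012 -0.0004 0" --pt "-0.0038 0.0012 -0.0002 0" --pt "-0.0038 0.0012 -0.0003 0" --pt "-0.0038 0.0012 -0.0003 0" --pt "-0.0038 0.0012 -0.0003 0" --pt "-0.0038 0.0012 -0.0003 0" --pt "-0.0038 0.0012 -0.0003 0" --pt "0 0 0.004 0" --pt "0.012 -0.004 0.001 0" --pt "0.013 -0.004 0 0" --pt "0 0 -0.002 0" --pt "0 0 -0.001 0"

```text
time_s: 10.28
eef_pos: [0.5333, 0.2494, 0.0246]
orientation: [[-0.952, 0.306, 0.033], [0.306, 0.952, 0.015], [-0.027, 0.024, -0.999]]
force: [-0.5, 0.1, 0.5]
grip_width: -0.002
```

```bash
python3 m.py pics/m3.png
```

```text
10.3333 [0.53334494 0.249108   0.02451194] [ 0.11629384 -0.76059254 -0.94304154]
start {'green': array([287.36, 212.2 ]), 'red': array([292.17, 213.58]), 'orange': array([283.01, 210.74])} {'green': 450.8, 'red': 441.9, 'orange': 458.9} green-orange -8.13
now {'green': array([284.33, 211.29]), 'red': array([289.12, 212.09]), 'orange': array([280.71, 210.41])} {'green': 456.4, 'red': 447.8, 'orange': 463.0} green-orange -6.61
```

View pics/m3.png

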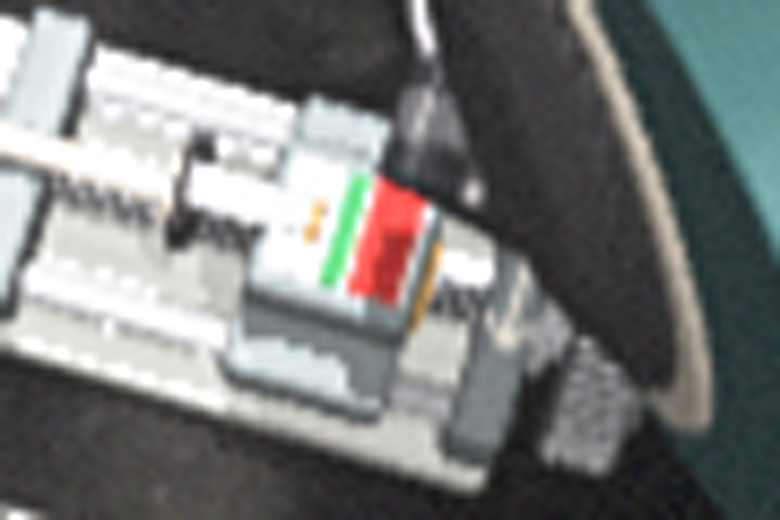

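The pad has met the plunger: orange stays at 463.0 mm along y while green advances, so it is pressed about 1.6 mm. That leaves about 5.9 mm, or some 3.7 strokes.

Call:
move_arm --pt "0.002 -0.0005 -0.0006 0" --pt "-0.0038 0.0012 -0.0004 0" --pt "-0.0038 0.0012 -0.0002 0" --pt "-0.0038 0.0012 -0.0003 0" --pt "-0.0038 0.0012 -0.0003 0" --pt "-0.0038 0.0012 -0.0003 0" --pt "-0.0038 0.0012 -0.0003 0" --pt "-0.0038 0.0012 -0.0003 0" --pt "0 0 0.004 0" --pt "0.012 -0.004 0.001 0" --pt "0.013 -0.004 0 0" --pt "0 0 -0.002 0" --pt "0 0 -0.001 0"

```text
time_s: 11.42
eef_pos: [0.5333, 0.2496, 0.0247]
orientation: [[-0.952, 0.305, 0.034], [0.306, 0.952, 0.015], [-0.027, 0.025, -0.999]]
force: [-0.5, 0.1, -0.0]
grip_width: 0.001
```

```bash
python3 m.py pics/m4.png
```

```text
11.4667 [0.53328374 0.24931741 0.0245475 ] [ 0.23962463 -0.32020896 -0.087748  ]
start {'green': array([287.36, 212.2 ]), 'red': array([292.17, 213.58]), 'orange': array([283.01, 210.74])} {'green': 450.8, 'red': 441.9, 'orange': 458.9} green-orange -8.13
now {'green': array([283.57, 210.89]), 'red': array([288.2 , 212.01]), 'orange': array([280.87, 210.39])} {'green': 457.9, 'red': 449.4, 'orange': 462.7} green-orange -4.85
```

Call:
move_arm --pt "0.002 -0.0005 -0.0006 0" --pt "-0.0038 0.0012 -0.0004 0" --pt "-0.0038 0.0012 -0.0002 0" --pt "-0.0038 0.0012 -0.0003 0" --pt "-0.0038 0.0012 -0.0003 0" --pt "-0.0038 0.0012 -0.0003 0" --pt "-0.0038 0.0012 -0.0003 0" --pt "-0.0038 0.0012 -0.0003 0" --pt "0 0 0.004 0" --pt "0.012 -0.004 0.001 0" --pt "0.013 -0.004 0 0" --pt "0 0 -0.002 0" --pt "0 0 -0.001 0"

```text
time_s: 12.55
eef_pos: [0.5331, 0.2497, 0.0246]
orientation: [[-0.952, 0.304, 0.034], [0.305, 0.952, 0.015], [-0.028, 0.025, -0.999]]
force: [-0.4, 0.5, -0.2]
grip_width: 0.003
```

```bash
python3 m.py pics/m5.png
```

```text
12.6 [0.53318737 0.24949577 0.02453988] [-0.6797796  -0.63935063 -0.07748856]
start {'green': array([287.36, 212.2 ]), 'red': array([292.17, 213.58]), 'orange': array([283.01, 210.74])} {'green': 450.8, 'red': 441.9, 'orange': 458.9} green-orange -8.13
now {'green': array([282.69, 210.72]), 'red': array([287.42, 211.92]), 'orange': array([280.86, 210.2 ])} {'green': 459.5, 'red': 450.8, 'orange': 462.8} green-orange -3.38
```

View pics/m5.png

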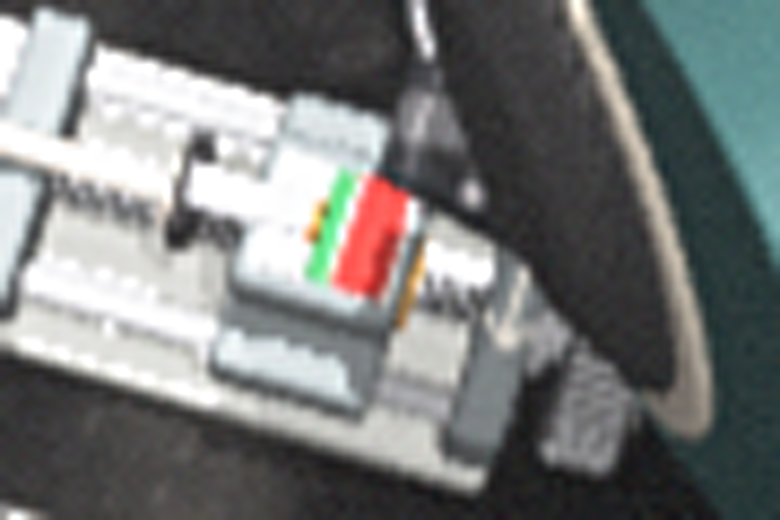

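The pointer at (281,210) is at the near edge of the green, pressed about 4.7 mm. It needs another 2.8 mm, so one full stroke and then a shorter one.

Call:
move_arm --pt "0.002 -0.0005 -0.0006 0" --pt "-0.0038 0.0012 -0.0004 0" --pt "-0.0038 0.0012 -0.0002 0" --pt "-0.0038 0.0012 -0.0003 0" --pt "-0.0038 0.0012 -0.0003 0" --pt "-0.0038 0.0012 -0.0003 0" --pt "-0.0038 0.0012 -0.0003 0" --pt "-0.0038 0.0012 -0.0003 0" --pt "0 0 0.004 0" --pt "0.012 -0.004 0.001 0" --pt "0.013 -0.004 0 0" --pt "0 0 -0.002 0" --pt "0 0 -0.001 0"

```text
time_s: 13.68
eef_pos: [0.533, 0.2499, 0.0246]
orientation: [[-0.952, 0.304, 0.035], [0.304, 0.952, 0.016], [-0.029, 0.025, -0.999]]
force: [0.1, 0.1, 0.1]
grip_width: 0.001
```

```bash
python3 m.py pics/m6.png; python3 m.py pics/m6b.png
```

```text
13.7333 [0.53308567 0.24970884 0.02455971] [ 0.54342686 -0.50114074  0.09296764]
start {'green': array([287.36, 212.2 ]), 'red': array([292.17, 213.58]), 'orange': array([283.01, 210.74])} {'green': 450.8, 'red': 441.9, 'orange': 458.9} green-orange -8.13
now {'green': array([281.97, 210.81]), 'red': array([286.71, 211.72]), 'orange': array([280.73, 210.42])} {'green': 460.6, 'red': 452.1, 'orange': 462.9} green-orange -2.32
13.7833 [0.53256481 0.24988078 0.02457615] [-1.04725458  0.82755803  0.238456  ]
start {'green': array([287.36, 212.2 ]), 'red': array([292.17, 213.58]), 'orange': array([283.01, 210.74])} {'green': 450.8, 'red': 441.9, 'orange': 458.9} green-orange -8.13
now {'green': array([281.99, 210.78]), 'red': array([286.75, 211.7 ]), 'orange': array([280.73, 210.43])} {'green': 460.6, 'red': 452.0, 'orange': 462.9} green-orange -2.32
```

View pics/m6.png

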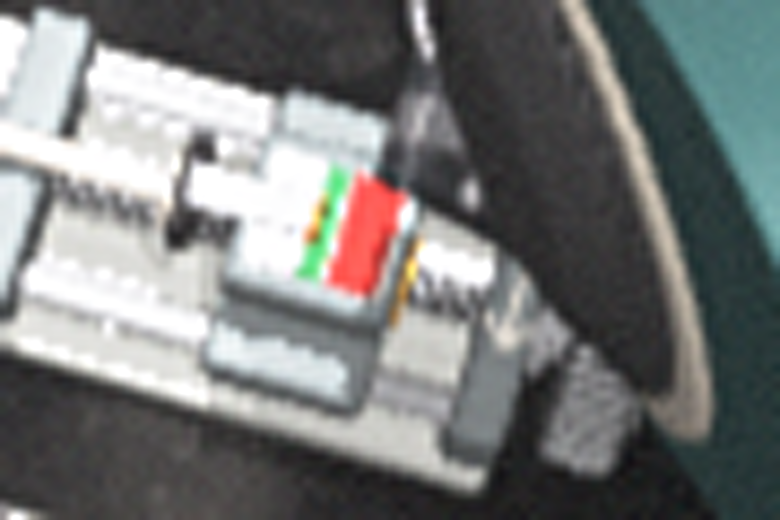

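Using the red field, the pad is now pressed about 5.9 mm. One more full stroke of about 1.5 mm should bring it to the centre.

Call:
move_arm --pt "0.002 -0.0005 -0.0006 0" --pt "-0.0038 0.0012 -0.0004 0" --pt "-0.0038 0.0012 -0.0002 0" --pt "-0.0038 0.0012 -0.0003 0" --pt "-0.0038 0.0012 -0.0003 0" --pt "-0.0038 0.0012 -0.0003 0" --pt "-0.0038 0.0012 -0.0003 0" --pt "-0.0038 0.0012 -0.0003 0" --pt "0 0 0.005 0" --pt "0 0 0.015 0" --pt "0 0 0.03 0" --pt "0 0 0.03 0" --pt "0 0 0.03 0" --pt "0 0 0 0"

```text
time_s: 14.95
eef_pos: [0.501, 0.2585, 0.1357]
orientation: [[-0.953, 0.302, 0.029], [0.302, 0.953, 0.013], [-0.024, 0.021, -0.999]]
force: [-0.1, 0.5, -0.4]
grip_width: -0.002
```

```bash
python3 m.py pics/m7.png; python3 g.py pics/g7.png
```

```text
15.0 [0.50012291 0.25820342 0.13333325] [ 0.48775715 -0.26267501 -0.26541365]
start {'green': array([287.36, 212.2 ]), 'red': array([292.17, 213.58]), 'orange': array([283.01, 210.74])} {'green': 450.8, 'red': 441.9, 'orange': 458.9} green-orange -8.13
now {'green': array([281.3, 210.5]), 'red': array([284.91, 213.31]), 'orange': array([280.72, 210.21])} {'green': 461.9, 'red': 454.4, 'orange': 463.1} green-orange -1.13
15.1 [0.49869966 0.25743209 0.13015441] [-0.28733253  0.28220288 -0.2917106 ]
```

View pics/m7.png

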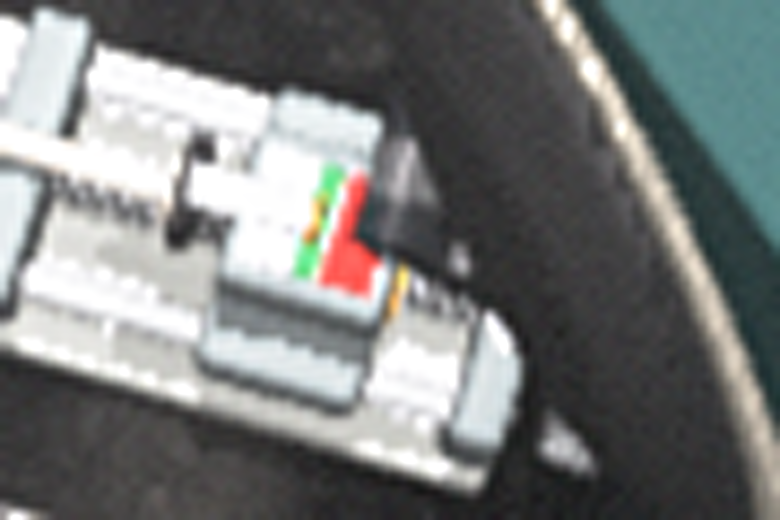

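View pics/g7s.png

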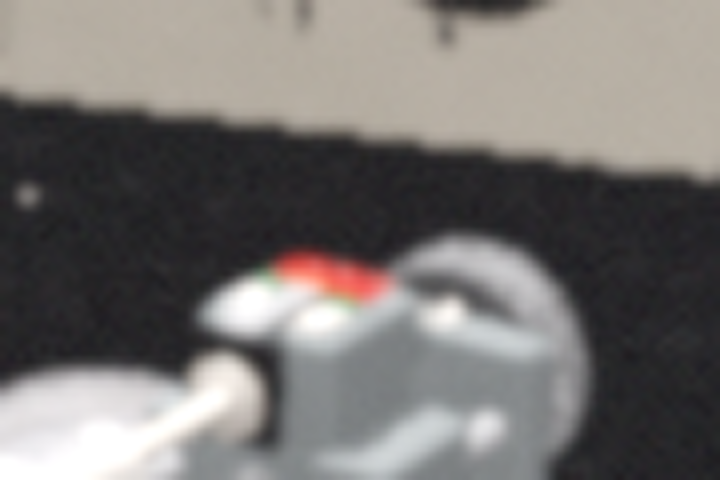

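The orange is now over the green band, around (281,210). I'll move the arm clear for an unobstructed check.

Call:
move_arm --pt "0 0 0.03 0" --pt "-0.01 0.01 0.03 0" --pt "-0.028 0.028 0.01 0" --pt "-0.028 0.028 0 0" --pt "-0.028 0.028 0 0" --pt "-0.028 0.028 0 0" --pt "-0.028 0.028 0 0" --pt "-0.028 0.028 0 0" --pt "-0.028 0.028 0 0" --pt "-0.02 0.02 0 0" --pt "0 0 0 0"

```text
time_s: 16.02
eef_pos: [0.2557, 0.4845, 0.1895]
orientation: [[-0.951, 0.308, 0.009], [0.308, 0.951, -0.006], [-0.011, -0.003, -1.0]]
force: [0.3, -0.1, -0.3]
grip_width: -0.004
```

```bash
python3 m.py pics/m8.png
python3 - <<'E'
from h import *
a=cv2.imread("pics/top0.png");c=vision.capture("top")
cv2.imwrite("pics/cmp.png",np.vstack([cv2.resize(x[150:270,180:340],None,fx=2.4*1.9,fy=2.4,interpolation=2)[:, :] for x in(a,c["color"])])[:600])
b=vision.capture("side");b0=cv2.imread("pics/side0.png")
cv2.imwrite("pics/cmps.png",np.hstack([x[180:330,180:370] if 0 else cv2.resize(x[180:330,180:370],None,fx=2,fy=2) for x in(b0,b["color"])]))
E
```

```text
16.0667 [0.25744077 0.48281439 0.189208  ] [-0.53173938  0.02708017  0.03247966]
start {'green': array([287.36, 212.2 ]), 'red': array([292.17, 213.58]), 'orange': array([283.01, 210.74])} {'green': 450.8, 'red': 441.9, 'orange': 458.9} green-orange -8.13
now {'green': array([281.3 , 210.51]), 'red': array([285.99, 211.77]), 'orange': array([280.72, 210.25])} {'green': 461.9, 'red': 453.3, 'orange': 463.0} green-orange -1.12
```

View pics/m8.png

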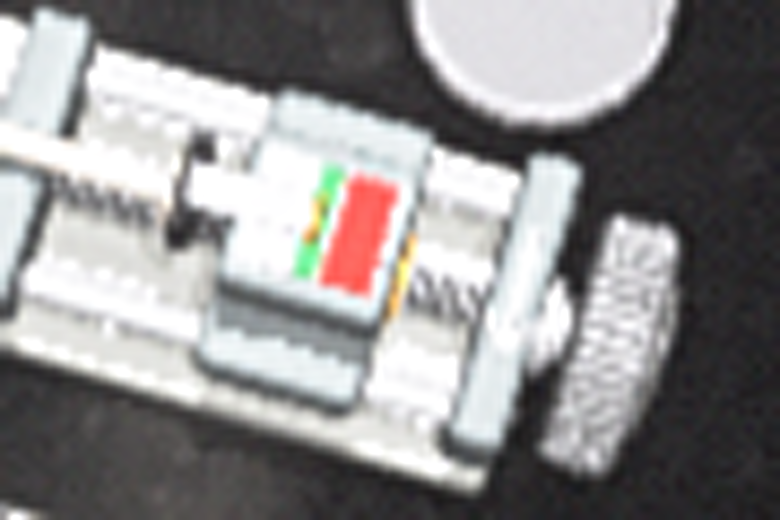

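View pics/cmp.png

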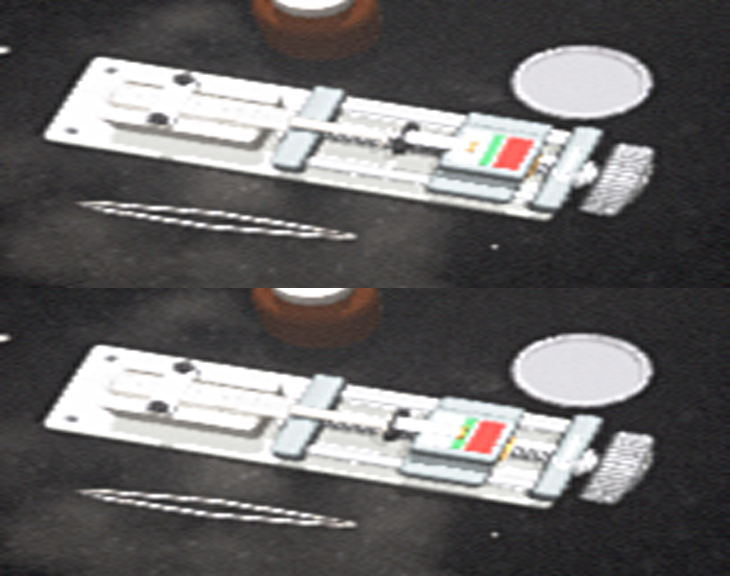

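View pics/cmps.png

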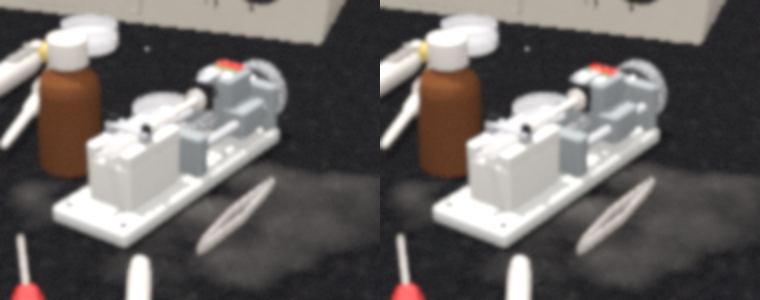

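```bash
python3 -c "
from plant import ticket
print(ticket.close_job())"
```

```text
the job is handed in; nothing more can be done
None
```

I rolled the thumbwheel from above with the shut fingertips, in seven or eight short strokes towards the driver's -x. The pad met the plunger, and the orange pointer tip now lies on the green band. The job was handed in at about 16 s with the arm clear of everything.

**Last checks (unobstructed top view):**
- **Pad press:** the carriage advanced about 11.4 mm and the pointer moved about 4.1 mm before stopping against the plunger. That puts the pad at about 7.3 mm pressed. Reading the pointer directly against the band gives about 7.0 mm. I allow 6.4–7.3 mm, inside the 5–10 mm range.
- **Plunger:** the pointer held its place within about 0.3 mm from first contact on, so the plunger did not visibly move.
- **Loose items:** the dish, bottle and forceps look unmoved against the first pictures.

**What disagreed or went less well:**
- **TCP height:** the reported height reads about 36–40 mm lower than the true finger end, by camera depth and by contact. I worked from images and force instead.
- **Wheel force:** vertical force briefly reached about 15–16 N at the start of the first two strokes. The third read 3–6 N; the later ones used the same small offsets, but I did not read force during them.
- **Tool tilt:** the tool tilted by up to about 2° during the strokes, with no visible effect.

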